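Pulse the coffee mill: switch on, fit the bayonet lid, hold it half way

TASK

Switch the coffee mill on by turning the bar knob on its base clockwise (seen from above) past its click, all the way to the other stop. Then fit the mill's lid, the one with two lugs under it and a bar grip on top, into the notches of the cup's rim and twist it clockwise about 50 degrees against its spring, until the bar points at the narrow ribs on the cup, well short of the wide blocks where the lock clicks: it must never click into the lock. Finish while still gripping the lid, fully down and held at that half-way point, with the knob left on and the other things on the table left where they are.

Things in the scene. Friction and masses are not known exactly. Their poses are not given: they have to be found in the camera images.
- mill: white mill base, a box 170 x 290 mm, 60 mm high, bolted to the table. Origin: under its centre. Its y axis runs along the long side: the cup stands 75 mm from the centre towards +y, the knob 75 mm towards -y
- cup_mouth (a point): centre of the cup's mouth, level with the rim's top face, 125 mm above the table. The rim is an inward ledge 6 mm thick with a 66 mm bore, cut through by two opposite notches at least 20 mm wide, which lie along this frame's +x and -x
- cup: the steel cup on the mill, 92 mm across, 65 mm high, fixed to the base; origin at its bottom centre, notches along its x axis. On its outside, just under the rim, 51 degrees clockwise of each notch stands a narrow upright rib (half-way mark) and 88 degrees clockwise a 16 mm wide block (lock mark); they stand out 7 to 9 mm
- lid: the mill's black lid, 140 to 240 g: cap 90 mm across, 10 mm thick; below it a plug 61 mm across, 17 mm long, with two opposite lugs at its bottom (80 mm over both, each 12 mm wide, 8 mm high); on top a bar grip. It stands on its plug, cap top at 27 mm. Origin: centre of the plug's underside. Lugs and bar lie along its x axis; a half turn makes no difference
- lid_grip (a point): point in the lid's bar grip (76 mm long, 14 mm thick, 32 mm high) on its axis, 49 mm above the lid's underside, 22 mm above the cap, 10 mm below the bar's top; x along the bar. With the lid seated the cap lies on the rim and this point is 32 mm above the mouth
- drive (a joint): angle (rad) of the sprung ring in the cup that the seated lid's lugs turn, clockwise from above: 0 at rest. The lid first turns about 0.11 rad (up to 0.2) freely and is then kept from lifting. The spring turns it back with 0.04 N m, rising to 0.13 N m at 0.8; sprung pins stiffen it from 1.07 on and it clicks into the lock at about 1.27. Half-way point: 0.785
- knob_grip (a point): point in the knob's bar on its vertical axis, 86 mm above the table. The black bar is 54 mm long, 14 mm thick and 32 mm high (from 65 to 97 mm above the table) on a 52 mm disc; x lies along the bar and turns with it. A white line marks its +x end
- knob (a joint): knob angle (rad): 0 is off (start), grows clockwise from above; it resists with about 0.1 N m, clicks over at 0.53 and snaps on to its stop at 1.05, which is on
- jar_lid: plain storage-jar lid, a flat black disc 80 mm across, 14 mm thick, with a small round knob on top (30 mm high in all) and nothing under it: not the mill's lid, leave it alone. Origin: centre of its underside
- measure: small open steel measuring cup, 66 mm across, 55 mm high; leave it alone. Origin: centre of its underside
- coffee_can: tall can, 100 mm across, 140 mm high, to the right of the mill; leave it alone. Origin: centre of underside
- bean_jar: glass jar with steel cap, 76 mm across, 130 mm high; leave it alone. Origin: centre of underside
- scoop: long spoon lying on the table near the robot; leave it alone. Origin: under its middle
- mug: white mug, 80 mm across, 95 mm high; leave it alone. Origin: centre of underside
- water_bottle: clear bottle, 66 mm across, 200 mm high; leave it alone. Origin: centre of underside
- brush: hand brush lying at the far edge; leave it alone. Origin: under its middle
Not all that is in view belongs to the job. What is shaped like the lid but yellow is not meant.

How it is judged:
By the outcome, as a careful person would: the job done as asked, in the order asked, and still so for the second after the job is handed in, while the arm keeps its last pose, push and grip.
It also fails if it takes over 56 s, if anything falls off the work surface, if the arm or the gripper's body presses on something with over 40 N, if the wrist force passes 120 N, or if a joint passes its speed limit or range.

ROBOT

A 7-joint arm with a two-finger parallel gripper is mounted at the origin on the work surface. World frame = base frame: x ahead of the robot, y to its left, z up, the work surface at z = 0. Lengths are in m, angles in rad, forces in N, time in s.
With the tool pointing down it reaches from about 0.375 to 0.925 m from the base axis. Payload 3.1 kg.
Tool frame: the origin (TCP) lies midway between the tips of the shut fingers; the grasp point (between the pads) lies 19 mm behind it; z points along the fingers, y is the line along which they close (so a half turn about z gives the same grasp; the last joint's range is limited). The gripper opens to 85 mm and grips with 20 to 120 N. Pads are 22 mm wide; open, the fingers measure 114 mm over their backs; the gripper's body (76 mm by 85 mm) begins 54 mm behind the grasp point. The pads swing forward as they close: fully open they stand 13 mm farther back than shut.
Start: joints at [-0.098, 0.383, 0.044, 1.598, -0.018, 1.161, -0.05], TCP at [0.65, 0, 0.231] pointing down, gripper open.
Joint ranges: [-2.61, 2.61], [-0.41, 2.15], [-1.48, 1.57], [0, 2.5], [-1.57, 4.71], [0.05, 1.97], [-2.85, 2.85]. Speed limits (rad/s): [2.79, 2.79, 3.14, 3.14, 3.14, 3.14, 3.14].

INTERFACE

Orientations are given as a rotation vector (axis times angle).
In Python, from plant import arm, imaging gives the robot as it stands.
- The arm moves only by the tool play_rows, never from a script. Its argument "series" is a list of rows, each a list of 7 numbers: the shift along the tool's x, y, z in m, then the turn, a rotation vector about the tool's x, y, z in rad, then the finger opening in m, from 0 to 0.0854. A call has 1 to 10 rows; each row shifts and turns the commanded pose from where the row before left it, along the tool's axes as they then stand; what a row does not reach is not made up. A row lasts 1/10 s, in which the tool goes at most 50 mm and 8.59 degrees, less where a joint would pass 70% of its speed; a pose out of reach is approached as far as the arm can. A call with a gripper value outside its range is refused whole. The fingers move at their own pace and stop on an object; "grip_force" is the grip in N (left out, the last holds). Time passes only in rows, so rows that do not move let the fingers close. It gives the time, the measured TCP pose, the force and the opening at its end, in the units of the state.
- arm.read_state(): the state, without advancing time (a new reading comes with each control period).
- imaging.capture(name): name is "scene" or "side" or "wrist"; returns (picture, depth): 480x640x3 uint8, red, green, blue; 480x640 float32, m along the optical axis (not along the pixel's ray), 0 where there is no reading.
- imaging.camera_info(name): a dict with "camera_matrix" (3x3 intrinsics, pixels), "R" (3x3) and "t" (3): a world point X has camera coordinates R X + t. Camera axes: x right, y down, z forward; pixel columns grow to the right and rows downward; lengths in m; the calibration is good to about 2 mm. A picture is of the moment at which its call begins: read the wrist's pose just before it. camera_info takes no time and is no camera call; for the wrist camera it gives the pose at the moment of the call.
- arm.finish_job(): hands the job in, once; it reports no verdict.
The state is a dict: "clock": time; "q": joint angles; "qd": joint speeds; "joint_efforts": joint torques, N m; "position": TCP position; "orientation": TCP orientation; "contact_force": force on the tool from outside, world axes, zero at the start; "moment": the same for the moment, N m; "width": finger opening in m.
Only numpy, scipy, OpenCV 4.12 (cv2) and the standard library are available. Lean on these libraries where they do the work, as an engineer would, in place of code of your own. Each camera call takes 0.05 s, during which the arm holds its last target. There are 200 camera calls.

## Working session

There is one attempt and no reset: what is moved stays moved. The work goes in short steps, Python scripts to look and compute and a tool call to move; the robot and the scene stay as the last step left them, time stands still between calls to the robot, and variables do not carry over. Pictures are saved under pics/ and viewed, on a budget of 10 in all, crops included, one or two more only if the job needs it, and the job is handed in when it is done.

Besides the shell and the picture viewer there is one more tool, called after "Emit:" by a JSON object that holds its "api" and its "payload". play_rows: Moves the arm, as the interface text tells. Its arguments: {"type":"object","properties":{"series":{"type":"array"},"grip_force":{"type":"number"}},"required":["series"]}

```bash
ls; mkdir -p pics; cat > h.py <<'E'
import numpy as np, cv2, json
from plant import arm, imaging
def cap(n):
    i=imaging.camera_info(n); p,d=imaging.capture(n)
    np.savez(f'{n}.npz',p=p,d=d,K=i['camera_matrix'],R=i['R'],t=i['t']); return p,d
def load(n):
    z=np.load(f'{n}.npz'); return z['p'],z['d'],z['K'],z['R'],z['t']
def cloud(n):
    p,d,K,R,t=load(n); v,u=np.mgrid[:480,:640]
    c=np.stack([(u-K[0,2])/K[0,0]*d,(v-K[1,2])/K[1,1]*d,d],-1)
    X=(c-t)@R; X[d==0]=np.nan; return p,X
E
python3 - <<'E'
from h import *
print({k:np.round(v,3) for k,v in arm.read_state().items()})
for n in('scene','side','wrist'):
    p,d=cap(n); cv2.imwrite(f'pics/{n}0.png',p[...,::-1])
E
```

```text
pics
{'clock': np.float64(0.0), 'q': array([-0.098,  0.384,  0.044,  1.6  , -0.018,  1.161, -0.05 ]), 'qd': array([ 0.001,  0.002,  0.   , -0.   , -0.002, -0.001,  0.001]), 'joint_efforts': array([-1.0000e-03, -4.3347e+01,  1.0240e+00, -2.4951e+01,  1.1000e-02,
        1.1000e-02, -0.0000e+00]), 'position': array([ 0.649, -0.   ,  0.23 ]), 'orientation': array([-2.22 , -2.22 ,  0.003]), 'contact_force': array([-0.435,  0.515, -0.536]), 'moment': array([ 0.022,  0.05 , -0.035]), 'width': np.float64(0.085)}
```

View pics/scene0.png

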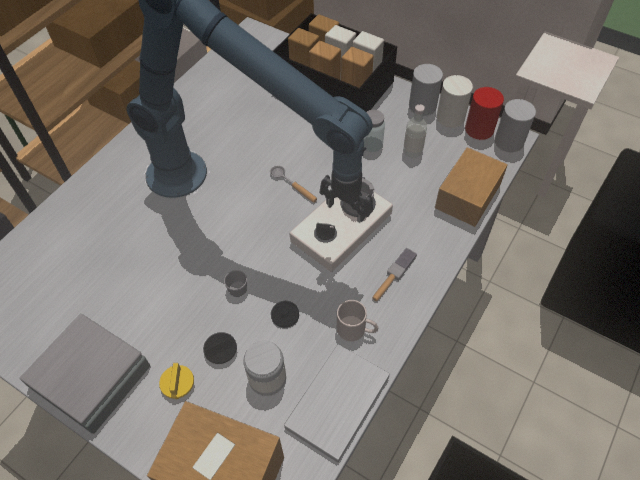

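View pics/wrist0.png

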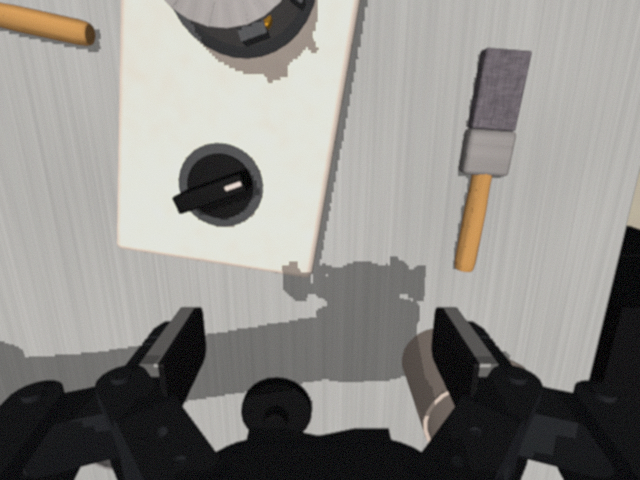

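Wrist view: the knob is at (220,185), with its white line towards the upper right, and the cup is at (250,20). Scene view: the possible lids are the black discs at (220,348) and (285,314) and the yellow one at (177,382), which is excluded. I'll measure the heights and take a close crop of the two discs.

```bash
python3 - <<'E'
from h import *
p,X=cloud('scene')
for c in((220,348),(285,314),(177,382)):
    u,v=c; r=26
    P=X[v-r:v+r,u-r:u+r].reshape(-1,3); C=p[v-r:v+r,u-r:u+r].reshape(-1,3).astype(int)
    k=(P[:,2]>.01)&(P[:,2]<.08)&((C.max(1)<75)|((C[:,0]-C[:,2])>60)); Q=P[k]
    print(c,k.sum(),np.nanmin(Q,0).round(3),np.nanmax(Q,0).round(3),np.median(Q,0).round(3), np.histogram(Q[:,2],bins=np.arange(.01,.08,.01))[0])
    h=Q[Q[:,2]>.035]
    if len(h)>10: print(' bar',h.mean(0).round(3),len(h))
# mill top
p,X=cloud('wrist')
m=(X[...,2]>.055)&(X[...,2]<.066)&(p.min(-1)>150)
pts=X[m][:,:2].astype(np.float32); print('mill',m.sum(),cv2.minAreaRect(pts),pts.min(0),pts.max(0))
k=(X[...,2]>.08)&(X[...,2]<.11)&(p.max(-1)<90); k[300:]=0
Q=X[k]; print('knob',k.sum(),Q.mean(0),cv2.minAreaRect(Q[:,:2].astype(np.float32)), Q[:,2].max())
p0,_=load('scene')[:2]
a=cv2.resize(p0[290:410,140:330],None,fx=3.5,fy=3.5,interpolation=cv2.INTER_CUBIC)
cv2.imwrite('pics/crop1.png',a[...,::-1])
E
```

```text
(220, 348) 786 [ 0.472 -0.471  0.015] [ 0.563 -0.385  0.068] [ 0.523 -0.431  0.029] [ 32 406 133  44 118  53   0]
 bar [ 0.517 -0.429  0.053] 244
(285, 314) 483 [ 0.565 -0.284  0.01 ] [ 0.644 -0.205  0.039] [ 0.605 -0.247  0.015] [397  57  29   0   0   0   0]
(177, 382) 824 [ 0.43  -0.607  0.017] [ 0.523 -0.519  0.068] [ 0.482 -0.565  0.027] [ 23 541 102   3 104  51   0]
 bar [ 0.478 -0.565  0.058] 162
mill 42616 ((0.5759854316711426, 0.06070874258875847), (0.2164493054151535, 0.16711534559726715), 80.4856185913086) [ 0.4770161 -0.0554737] [0.6756414  0.15378508]
knob 2197 [0.58439861 0.05993499 0.09530205] ((0.5836583971977234, 0.07869161665439606), (0.15716233849525452, 0.06291914731264114), 69.19697570800781) 0.10998132028625968
```

View pics/crop1.png

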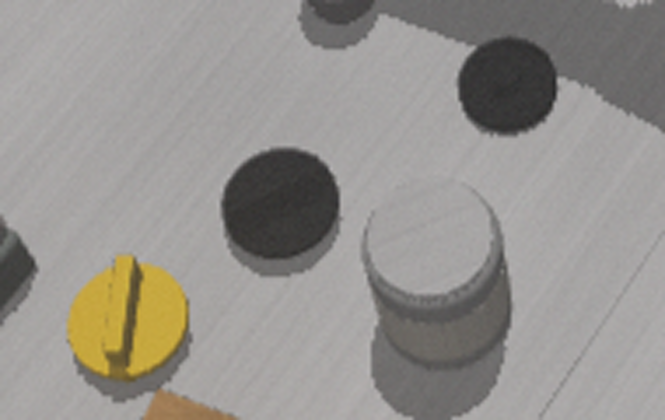

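View pics/side0.png

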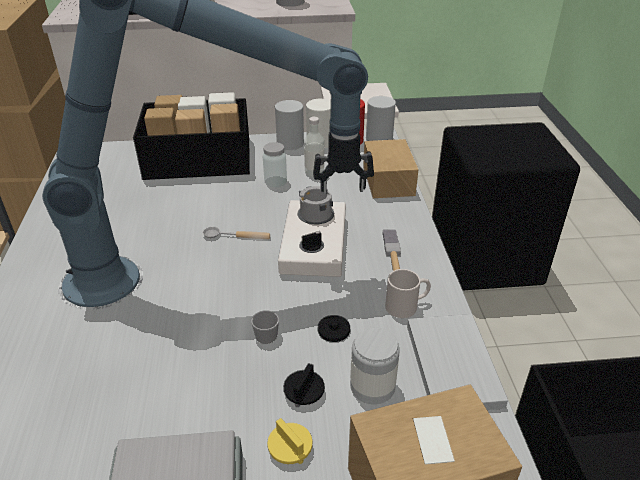

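The side view confirms it: the black disc at side (303,387) / scene (220,348) has a bar grip, so it is the mill's lid, at about (0.518,-0.430). The black disc at side (334,328) has only a round knob, so it is the jar lid. Next I'll measure the knob precisely.

```bash
cat >> h.py <<'E'
def rect(Q):
    r=cv2.minAreaRect(Q[:,:2].astype(np.float32)); b=cv2.boxPoints(r); e=[b[1]-b[0],b[2]-b[1]]
    l=max(e,key=np.linalg.norm); return np.round(r[0],4),np.round(sorted(r[1]),4),round(float(np.degrees(np.arctan2(l[1],l[0])))%180,1)
def yaw_down(rv): # angle of tool y axis (closing) world, deg
    M=cv2.Rodrigues(np.array(rv,float))[0]; return M,np.degrees(np.arctan2(M[1,1],M[0,1]))
E
python3 - <<'E'
from h import *
p,X=cloud('wrist')
P=X[140:235,165:270]; C=p[140:235,165:270]
k=(P[...,2]>.09)&(P[...,2]<.102); Q=P[k]; print('knob bar',k.sum(),Q.mean(0).round(4),rect(Q))
w=k&(C.min(-1)>140); print('white',w.sum(),P[w].mean(0).round(4))
m=(X[...,2]>.055)&(X[...,2]<.064)&(p.min(-1)>150); print('mill z',np.median(X[m][:,2]))
# mill long edge angle
n,l=cv2.connectedComponents(m.astype(np.uint8)); L=np.argmax(np.bincount(l.ravel())[1:])+1
print(rect(X[l==L]))
Y=X[:60,150:330]; kk=(Y[...,2]>.118)&(Y[...,2]<.132); print('rim',kk.sum(),Y[kk].min(0),Y[kk].max(0),np.median(Y[kk],0))
ps,Xs=cloud('scene'); ps,Xside=cloud('side')
for nm,XX,(u0,u1,v0,v1) in(('bar side',Xside,(275,330,360,412)),('bar scene',Xs,(194,246,322,374))):
    P=XX[v0:v1,u0:u1].reshape(-1,3); Q=P[(P[:,2]>.05)&(P[:,2]<.066)]; print(nm,len(Q),Q.mean(0).round(3),rect(Q))
    Q=P[(P[:,2]>.02)&(P[:,2]<.033)]; print(' cap',rect(Q))
for u,v in((265,350),(235,280)): # neighbours
    print(Xs[v,u].round(3))
print(yaw_down(arm.read_state()['orientation']))
E
```

```text
knob bar 1469 [0.5707 0.0224 0.0951] (array([0.5699, 0.0218]), array([0.0141, 0.054 ]), 19.2)
white 79 [0.5846 0.027  0.096 ]
mill z 0.05824551307899562
(array([0.576 , 0.0607]), array([0.1671, 0.2164]), 80.5)
rim 2769 [0.56271309 0.11691017 0.11800252] [0.63955375 0.13810292 0.12524917] [0.5995029  0.13079121 0.12286185]
bar side 237 [ 0.514 -0.429  0.06 ] (array([ 0.5145, -0.4268]), array([0.015 , 0.0781]), 59.7)
 cap (array([ 0.5147, -0.4274]), array([0.0887, 0.091 ]), 70.8)
bar scene 170 [ 0.517 -0.427  0.058] (array([ 0.5155, -0.4267]), array([0.0187, 0.075 ]), 60.0)
 cap (array([ 0.5158, -0.4272]), array([0.0875, 0.092 ]), 167.7)
[ 0.663 -0.404  0.14 ]
[ 0.417 -0.228  0.007]
(array([[-1.47896481e-04,  9.99997921e-01, -2.03364747e-03],
       [ 9.99999982e-01,  1.47656782e-04, -1.18016183e-04],
       [-1.17715656e-04, -2.03366489e-03, -9.99997925e-01]]), np.float64(0.008460127963311375))
```

Emit:
{"api": "play_rows", "payload": {"series": [[0.011,-0.04,0.02,0,0,0,0.085],[0.011,-0.04,0.02,0,0,0,0.085],[0,0,0.005,0,0,-0.1466,0.085],[0,0,0.005,0,0,-0.1466,0.085],[0,0,0.005,0,0,-0.1466,0.085],[0,0,0.005,0,0,-0.1466,0.085],[0,0,0.005,0,0,-0.1466,0.085],[0,0,0.005,0,0,-0.1466,0.085],[0,0,0.005,0,0,-0.1466,0.085],[0,0,0.005,0,0,-0.1466,0.085]], "grip_force": 40}}

```text
clock: 1.15
position: [0.5696, 0.0219, 0.1507]
orientation: [-0.612, -3.081, 0.0]
contact_force: [0.1, 0.2, -0.3]
width: 0.0852
```

Emit:
{"api": "play_rows", "payload": {"series": [[0,0,0.005,0,0,-0.1466,0.085],[0,0,0.005,0,0,-0.1466,0.085],[0,0,0.005,0,0,-0.1466,0.085],[0,0,0.005,0,0,-0.1466,0.085],[0,0,0.005,0,0,-0.1466,0.085],[0,0,0,0,0,0,0.085],[0,0,0,0,0,0,0.085]]}}

```text
clock: 1.85
position: [0.5697, 0.0219, 0.126]
orientation: [0.519, -3.098, -0.0]
contact_force: [-0.6, -0.6, 0.4]
width: 0.0849
```

```bash
python3 - <<'E'
from h import *
s=arm.read_state(); print(s['clock'],s['position'],s['q'].round(3),yaw_down(s['orientation']))
p,d=cap('wrist'); p,X=cloud('wrist')
k=(X[...,2]>.09)&(X[...,2]<.102)&(np.hypot(X[...,0]-.57,X[...,1]-.022)<.032); print('knob',rect(X[k]))
k=(X[...,2]>.118)&(X[...,2]<.132)&(np.hypot(X[...,0]-.595,X[...,1]-.17)<.06); print('rim',k.sum(),rect(X[k]) if k.sum()>9 else 0)
E
```

```text
1.85 [0.56973158 0.02187771 0.12602844] [ 0.117  0.368 -0.269  1.87   0.12   0.919  1.694] (array([[-9.45458985e-01, -3.25740362e-01, -7.23735049e-04],
       [-3.25740498e-01,  9.45459212e-01,  7.54568707e-05],
       [ 6.59682621e-04,  3.07091192e-04, -9.99999735e-01]]), np.float64(109.01043655292112))
knob (array([0.5688, 0.0216]), array([0.014 , 0.0538]), 19.1)
rim 1042 (array([0.5852, 0.1441]), array([0.0383, 0.0737]), 164.6)
```

Emit:
{"api": "play_rows", "payload": {"series": [[0,0,0.028,0,0,0,0.085],[0,0,0.028,0,0,0,0.085],[0,0,0,0,0,0,0],[0,0,0,0,0,0,0],[0,0,0,0,0,0,0],[0,0,0,0,0,0,0],[0,0,0,0,0,0,0],[0,0,0,0,0,0,0],[0,0,0,0,0,0,0]]}}

```text
clock: 2.8
position: [0.571, 0.0229, 0.072]
orientation: [-0.524, 3.095, 0.001]
contact_force: [-1.5, 1.3, 6.5]
width: 0.0133
```

Emit:
{"api": "play_rows", "payload": {"series": [[0,0,0,0,0,0.09,0],[0,0,0,0,0,0.09,0],[0,0,0,0,0,0.09,0],[0,0,0,0,0,0.09,0],[0,0,0,0,0,0.09,0],[0,0,0,0,0,0.09,0],[0,0,0,0,0,0.09,0],[0,0,0,0,0,0.09,0],[0,0,0,0,0,0.09,0],[0,0,0,0,0,0.09,0]]}}

```text
clock: 3.8
position: [0.5709, 0.0222, 0.072]
orientation: [0.88, 3.014, 0.001]
contact_force: [-2.0, 1.1, 6.6]
width: 0.0131
```

Emit:
{"api": "play_rows", "payload": {"series": [[0,0,0,0,0,0.08,0],[0,0,0,0,0,0.08,0],[0,0,0,0,0,0.02,0],[0,0,0,0,0,0,0]]}}

```text
clock: 4.2
position: [0.5708, 0.0221, 0.072]
orientation: [1.137, 2.927, -0.001]
contact_force: [-2.4, -0.1, 7.2]
width: 0.0134
```

```bash
python3 - <<'E'
from h import *
s=arm.read_state(); print(s['clock'],s['position'],s['moment'],s['contact_force'],yaw_down(s['orientation'])[1])
E
```

```text
4.2 [0.57075482 0.02211264 0.07197244] [-0.1102578   0.48407309  0.61266876] [-2.37023437 -0.07448206  7.2448433 ] 47.53028127569026
```

Emit:
{"api": "play_rows", "payload": {"series": [[0,0,0,0,0,-0.02,0.085],[0,0,0,0,0,0,0.085],[0,0,0,0,0,0,0.085],[0,0,0,0,0,0,0.085],[0,0,0,0,0,0,0.085],[0,0,-0.02,0,0,0,0.085],[0,0,-0.045,0,0,0,0.085],[0,0,-0.045,0,0,0,0.085],[0,0,-0.045,0,0,0,0.085],[0,0,-0.045,0,0,0,0.085]]}}

```text
clock: 5.2
position: [0.5696, 0.0219, 0.272]
orientation: [-1.114, -2.937, 0.0]
contact_force: [1.4, 0.2, 0.3]
width: 0.085
```

```bash
python3 - <<'E'
from h import *
s=arm.read_state(); print(s['clock'],s['position'],s['width'],yaw_down(s['orientation']))
i=imaging.camera_info('wrist'); print('cam',(-i['R'].T@i['t']).round(3), i['R'].round(2))
p,d=cap('wrist'); p,X=cloud('wrist')
k=(X[...,2]>.09)&(X[...,2]<.102)&(np.hypot(X[...,0]-.57,X[...,1]-.022)<.032); print('knob',rect(X[k]))
k=(X[...,2]>.118)&(X[...,2]<.132)&(np.hypot(X[...,0]-.595,X[...,1]-.17)<.06); print('rim',k.sum(),rect(X[k]) if k.sum()>9 else 0)
E
```

```text
5.2 [0.56961607 0.02194242 0.27195048] 0.08495249371128018 (array([[-7.48460571e-01,  6.63179276e-01, -1.42094383e-04],
       [ 6.63179279e-01,  7.48460582e-01,  3.76767860e-05],
       [ 1.31338508e-04, -6.60344616e-05, -9.99999989e-01]]), np.float64(48.45720428452985))
cam [0.512 0.071 0.413] [[ 0.66  0.75 -0.  ]
 [ 0.72 -0.63  0.3 ]
 [ 0.22 -0.2  -0.95]]
knob (array([0.5692, 0.0214]), array([0.0133, 0.0543]), 138.8)
rim 6646 (array([0.5935, 0.1696]), array([0.0897, 0.1065]), 107.8)
```

```bash
cat > rim.py <<'E'
from h import *
p,X=cloud('wrist')
# top-down rectified map of heights
c=np.array([.5938,.1697]); S=2500; N=400
g=np.zeros((N,N,3),np.uint8)
k=(X[...,2]>.05)&(np.abs(X[...,0]-c[0])<.075)&(np.abs(X[...,1]-c[1])<.075)
# colour map at plane z=.125 by homography
_,d,K,R,t=load('wrist')
H=[]
v,u=np.mgrid[:N,:N]; W=np.stack([c[0]+(u-N/2)/S,c[1]-(v-N/2)/S,np.full(u.shape,.125)],-1)
q=(W@R.T+t)@K.T; m=(q[...,:2]/q[...,2:]).astype(np.float32)
g=cv2.remap(p,m[...,0],m[...,1],cv2.INTER_CUBIC)
cv2.imwrite('pics/rim_td.png',cv2.resize(g,None,fx=1.5,fy=1.5)[...,::-1])
top=(X[...,2]>.121)&(X[...,2]<.128)&(np.hypot(X[...,0]-c[0],X[...,1]-c[1])<.049)
Q=X[top]; hull=cv2.convexHull(Q[:,:2].astype(np.float32)); print('z',np.median(Q[:,2]),'circle',cv2.minEnclosingCircle(hull),cv2.fitEllipse(hull))
cc=np.array(cv2.fitEllipse(hull)[0]); r=np.hypot(*(Q[:,:2]-cc).T); a=np.degrees(np.arctan2(Q[:,1]-cc[1],Q[:,0]-cc[0]))
h=np.histogram(a[(r>.035)&(r<.040)],bins=np.arange(-180,181,5))[0]; print('notch hist'); print(h)
E
python3 rim.py
```

```text
z 0.12292673164082579 circle ((0.5937632918357849, 0.16966626048088074), 0.04901295155286789) ((0.5937588214874268, 0.17010550200939178), (0.09214552491903305, 0.09578627347946167), 25.94618797302246)
notch hist
[ 1  0  0  0  0  0  2 34 37 34 33 33 33 34 32 32 33 28 33 31 31 29 29 34
 32 31 32 29 29 31 32 33 29 31 28 19  0  0  0  0  0  0 14 32 31 33 35 37
 33 38 38 36 39 34 39 32 41 40 36 33 47 38 39 38 38 36 41 36 42 35 41 33]
```

View pics/rim_td.png

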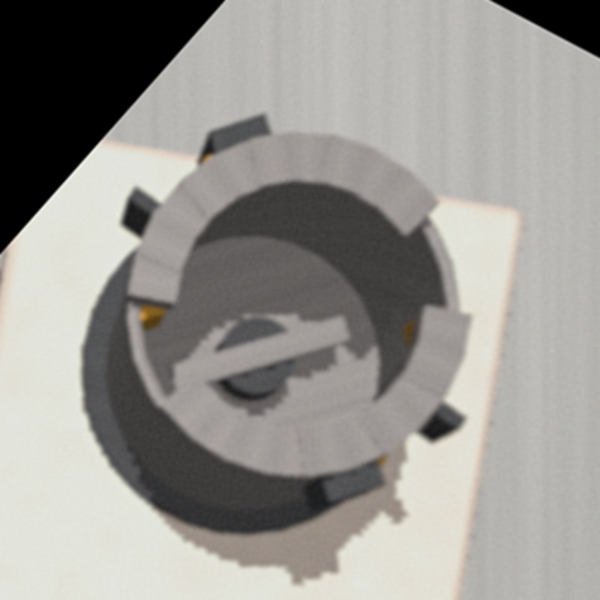

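The knob has turned 60° and is on. In the top-down rim picture the notches are at about 16.4° world, the narrow ribs at (445,420) and (138,212), and the wide blocks at (345,485) and (238,133). The cup centre is (0.5938, 0.1699), 150 mm from the knob, as it should be. Next, the lid.

Emit:
{"api": "play_rows", "payload": {"series": [[-0.0257,-0.0372,0,0,0,0,0.085],[-0.0257,-0.0372,0,0,0,0,0.085],[-0.0257,-0.0372,0,0,0,0,0.085],[-0.0257,-0.0372,0,0,0,0,0.085],[-0.0257,-0.0372,0,0,0,0,0.085],[-0.0257,-0.0372,0,0,0,0,0.085],[-0.0257,-0.0372,0,0,0,0,0.085],[-0.0257,-0.0372,0,0,0,0,0.085],[-0.0257,-0.0372,0,0,0,0,0.085],[-0.0257,-0.0372,0,0,0,0,0.085]]}}

```text
clock: 6.25
position: [0.5153, -0.4284, 0.2698]
orientation: [-1.114, -2.937, -0.0]
contact_force: [-0.0, -0.4, 0.5]
width: 0.0853
```

Emit:
{"api": "play_rows", "payload": {"series": [[0,0,0.01,0,0,0.137,0.085],[0,0,0.01,0,0,0.137,0.085],[0,0,0.01,0,0,0.137,0.085],[0,0,0.01,0,0,0.137,0.085],[0,0,0.01,0,0,0.137,0.085],[0,0,0.01,0,0,0.137,0.085],[0,0,0.01,0,0,0.137,0.085],[0,0,0.01,0,0,0.137,0.085],[0,0,0.01,0,0,0.137,0.085],[0,0,0.01,0,0,0.137,0.085]]}}

```text
clock: 7.25
position: [0.5156, -0.4266, 0.1693]
orientation: [-2.725, -1.562, 0.0]
contact_force: [0.0, -0.1, -0.5]
width: 0.0851
```

Emit:
{"api": "play_rows", "payload": {"series": [[0,0,0,0,0,0,0.085],[0,0,0,0,0,0,0.085]]}}

```text
clock: 7.45
position: [0.5156, -0.4266, 0.1698]
orientation: [-2.718, -1.574, 0.001]
contact_force: [-0.8, -0.1, 0.9]
width: 0.0848
```

```bash
python3 - <<'E'
from h import *
s=arm.read_state(); M,a=yaw_down(s['orientation']); print(s['clock'],s['position'],s['q'].round(2),a)
p,d=cap('wrist'); p,X=cloud('wrist')
D=np.hypot(X[...,0]-.515,X[...,1]+.427)<.055
Q=X[(X[...,2]>.052)&(X[...,2]<.066)&D]; r=rect(Q); print('bar',r,np.median(Q[:,2]))
Q=X[(X[...,2]>.02)&(X[...,2]<.033)&D]; print('cap',rect(Q))
print('tool delta',M.T@(np.r_[r[0],.032]-s['position']),'turn cw deg',(a-(r[2]-90)+90)%180-90)
E
```

```text
7.45 [ 0.5156426  -0.42657074  0.16980941] [ 0.28  0.51  0.47  1.62 -0.25  1.08  0.3 ] -29.855056086299896
bar (array([ 0.5137, -0.427 ]), array([0.0138, 0.0758]), 60.9) 0.05718979748974095
cap (array([ 0.5141, -0.4266]), array([0.0878, 0.0893]), 149.9)
tool delta [-0.00131402 -0.00134647  0.13781093] turn cw deg -0.7550560862999021
```

Emit:
{"api": "play_rows", "payload": {"series": [[-0.0013,-0.0013,0.035,0,0,-0.013,0.085],[0,0,0.04,0,0,0,0.085],[0,0,0.04,0,0,0,0.085],[0,0,0.023,0,0,0,0.085],[0,0,0,0,0,0,0],[0,0,0,0,0,0,0],[0,0,0,0,0,0,0],[0,0,0,0,0,0,0],[0,0,0,0,0,0,0],[0,0,0,0,0,0,0]], "grip_force": 60}}

```text
clock: 8.5
position: [0.5151, -0.4284, 0.0344]
orientation: [2.708, 1.586, 0.002]
contact_force: [-0.6, 0.3, 5.1]
width: 0.0128
```

Emit:
{"api": "play_rows", "payload": {"series": [[0,0,0,0,0,0,0],[0,0,0,0,0,0,0]]}}

```text
clock: 8.7
position: [0.515, -0.4284, 0.0344]
orientation: [2.708, 1.586, 0.002]
contact_force: [-1.3, -0.6, 6.6]
width: 0.0128
```

```bash
python3 - <<'E'
from h import *
s=arm.read_state(); M,a=yaw_down(s['orientation']); print(s['clock'],s['position'],a,s['contact_force'],s['moment'])
E
```

```text
8.7 [ 0.51504101 -0.42843365  0.03442525] -29.2841527832483 [-1.28282799 -0.5709127   6.61666434] [0.21891128 0.2185818  0.00134111]
```

Emit:
{"api": "play_rows", "payload": {"series": [[0,0,-0.01,0,0,0,0],[0,0,-0.03,0,0,0,0],[0,0,-0.04,0,0,0,0],[0,0,-0.04,0,0,0,0],[0,0,-0.04,0,0,0,0],[0,0,-0.04,0,0,0,0],[0,0,0,0,0,0,0],[0,0,0,0,0,0,0]]}}

```text
clock: 9.5
position: [0.514, -0.4275, 0.2333]
orientation: [2.71, 1.587, 0.002]
contact_force: [0.4, 1.0, -3.7]
width: 0.0132
```

```bash
cat > held.py <<'E'
from h import *
s=arm.read_state(); M,a=yaw_down(s['orientation']); print(s['clock'],s['position'],'closing',a,s['contact_force'],s['q'].round(2),s['width'])
cap('wrist'); p,X=cloud('wrist')
Y=(X-s['position'])@M  # tool frame
near=(np.hypot(Y[...,0],Y[...,1])<.06)
h=np.histogram(Y[near][:,2],bins=np.arange(-.06,.06,.005))[0]; print(h)
k=near&(Y[...,2]>-.005)&(Y[...,2]<.012)&(p.max(-1)<110)
Q=Y[k]; print('cap: z',np.median(Q[:,2]),'n',k.sum(),Q.min(0),Q.max(0),cv2.minEnclosingCircle(Q[:,:2].astype(np.float32)))
cv2.imwrite('pics/held.png',p[...,::-1])
E
python3 held.py
```

```text
9.5 [ 0.513997   -0.42745891  0.23326993] closing -29.292896028737825 [ 0.43174082  1.02691988 -3.67968492] [ 0.27  0.45  0.49  1.57 -0.22  1.18  0.29] 0.013150239632773083
[ 4983  6371  2550  1664  1060   567   645  8129   621   577   476   232
   112 15939  2107   132     0     0     0     0     0     0     0]
cap: z 0.009182692189085427 n 18071 [-0.02708916 -0.04400215 -0.00496409] [0.04539406 0.0444374  0.01199863] ((0.0010471733985468745, 0.00010134096373803914), 0.044712767004966736)
```

View pics/held.png

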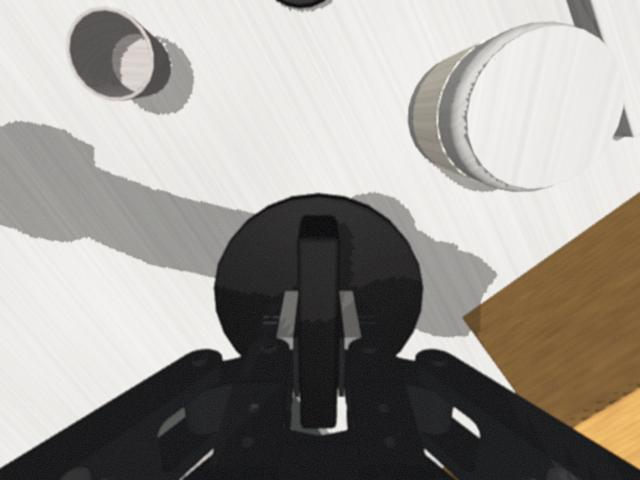

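The lid hangs level in the grip, with the bar at (320,320) along tool x and its centre within 1 mm of the TCP. Carrying it to the cup.

Emit:
{"api": "play_rows", "payload": {"series": [[0.02,-0.008,0,0,0,0,0],[0.04,-0.0159,0,0,0,0,0],[0.04,-0.0159,0,0,0,0,0],[0.04,-0.0159,0,0,0,0,0],[0.04,-0.0159,0,0,0,0,0],[0.04,-0.0159,0,0,0,0,0],[0.04,-0.0159,0,0,0,0,0],[0.04,-0.0159,0,0,0,0,0],[0.04,-0.0159,0,0,0,0,0],[0.04,-0.0159,0,0,0,0,0]]}}

```text
clock: 10.55
position: [0.5658, -0.02, 0.2292]
orientation: [-2.708, -1.587, 0.008]
contact_force: [0.9, 0.3, -2.4]
width: 0.0133
```

Emit:
{"api": "play_rows", "payload": {"series": [[0.04,-0.0159,0,0,0,0,0],[0.04,-0.0159,0,0,0,0,0],[0.04,-0.0159,0,0,0,0,0],[0.04,-0.0159,0,0,0,0,0],[0.0207,-0.0076,0,0,0,0,0],[0,0,0,0,0,-0.1,0],[0,0,0,0,0,-0.14,0],[0,0,0,0,0,-0.14,0],[0,0,0,0,0,-0.14,0],[0,0,0,0,0,-0.14,0]]}}

```text
clock: 11.55
position: [0.592, 0.17, 0.2286]
orientation: [-2.04, -2.384, 0.009]
contact_force: [-1.0, 0.6, -2.5]
width: 0.0127
```

Emit:
{"api": "play_rows", "payload": {"series": [[0,0,0,0,0,-0.14,0],[0,0,0,0,0,-0.14,0],[0,0,0,0,0,-0.14,0],[0,0,0,0,0,-0.14,0],[0,0,0,0,0,-0.14,0],[0,0,0,0,0,-0.14,0],[0,0,0,0,0,-0.14,0],[0,0,0,0,0,-0.14,0],[0,0,0,0,0,-0.14,0],[0,0,0,0,0,-0.14,0]]}}

```text
clock: 12.55
position: [0.592, 0.1699, 0.2286]
orientation: [-0.025, -3.135, 0.003]
contact_force: [0.4, 0.7, -2.7]
width: 0.0128
```

Emit:
{"api": "play_rows", "payload": {"series": [[0,0,0,0,0,-0.14,0],[0,0,0,0,0,-0.168,0],[0,0,0,0,0,0,0],[0,0,0,0,0,0,0]]}}

```text
clock: 12.95
position: [0.5929, 0.17, 0.2299]
orientation: [0.415, -3.11, 0.001]
contact_force: [-0.4, -0.5, -1.8]
width: 0.0128
```

```bash
python3 held.py; python3 - <<'E'
from h import *
p,d=cap('side'); cv2.imwrite('pics/side1.png',cv2.resize(p[130:300,240:400],None,fx=3.5,fy=3.5,interpolation=cv2.INTER_CUBIC)[...,::-1])
E
```

```text
12.95 [0.592894   0.170041   0.22991099] closing 105.19286312669199 [-0.44807871 -0.50233549 -1.76607119] [-0.23  0.33 -0.14  1.67  0.05  1.15  1.45] 0.01279681502634015
[ 4744  6632  2592  1712  1009   630   623  8160   641   580   476   240
   106 15663  2410   129     0     0     0     0     0     0     0]
cap: z 0.009256353622427438 n 18104 [-0.02500833 -0.04524031 -0.00499552] [0.04737231 0.04332655 0.01199539] ((0.0027021123096346855, -0.0007488635019399226), 0.044792674481868744)
```

View pics/side1.png

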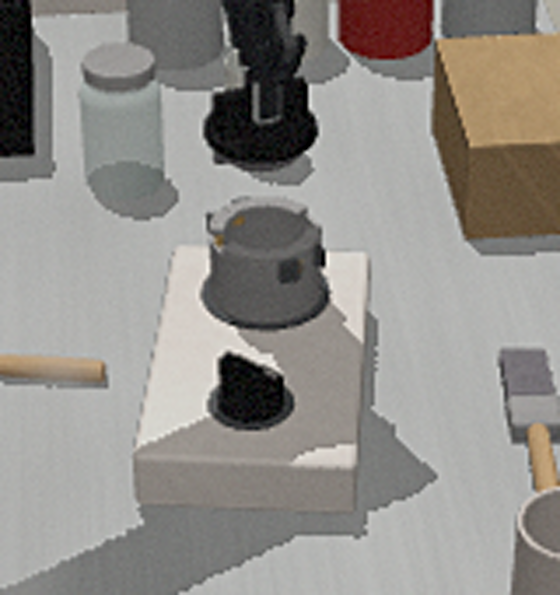

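Emit:
{"api": "play_rows", "payload": {"series": [[-0.0027,0,0.02,0,0,-0.021,0],[0,0,0.03,0,0,0,0],[0,0,0.015,0,0,0,0],[0,0,0,0,0,0,0],[0,0,0,0,0,0,0]]}}

```text
clock: 13.55
position: [0.597, 0.1712, 0.1674]
orientation: [0.452, -3.109, 0.0]
contact_force: [0.2, -0.5, -1.4]
width: 0.0128
```

Emit:
{"api": "play_rows", "payload": {"series": [[0,0,0.003,0,0,0,0],[0,0,0.003,0,0,0,0],[0,0,0.003,0,0,0,0]]}}

```text
clock: 13.85
position: [0.5976, 0.1714, 0.1591]
orientation: [-0.452, 3.107, 0.001]
contact_force: [0.2, 0.4, -2.7]
width: 0.0128
```

```bash
cat > st.py <<'E'
from h import *
s=arm.read_state(); M,a=yaw_down(s['orientation']); print(s['clock'].round(2),s['position'].round(4),'closing',round(a,2),'F',s['contact_force'].round(2),'M',s['moment'].round(3),'w',s['width'].round(4),'zt',M[:,2].round(4))
E
python3 st.py
```

```text
Traceback (most recent call last):
  File "st.py", line 2, in <module>
    s=arm.read_state(); M,a=yaw_down(s['orientation']); print(s['clock'].round(2),s['position'].round(4),'closing',round(a,2),'F',s['contact_force'].round(2),'M',s['moment'].round(3),'w',s['width'].round(4),'zt',M[:,2].round(4))
                                                              ^^^^^^^^^^^^^^^^
AttributeError: 'float' object has no attribute 'round'
```

Emit:
{"api": "play_rows", "payload": {"series": [[0.0022,-0.0004,-0.003,0,0,0,0],[0,0,0,0,0,0,0],[0,0,0,0,0,0,0]]}}

```text
clock: 14.15
position: [0.5952, 0.1702, 0.1617]
orientation: [-0.452, 3.108, 0.0]
contact_force: [0.2, -0.9, -2.8]
width: 0.0129
```

```bash
sed -i "s/s\['clock'\].round(2)/s['clock']/; s/s\['width'\].round(4)/s['width']/" st.py; python3 st.py; python3 held.py | tail -1
```

```text
14.15 [0.5952 0.1702 0.1617] closing 106.56 F [ 0.16 -0.91 -2.78] M [ 0.025 -0.075  0.038] w 0.012894069639672892 zt [ 8.e-04  3.e-04 -1.e+00]
cap: z 0.009262146112794106 n 18159 [-0.02550378 -0.04519208 -0.00498409] [0.04741523 0.04354791 0.01197243] ((0.002705862047150731, -0.0007091620354913175), 0.04485778510570526)
```

Emit:
{"api": "play_rows", "payload": {"series": [[0,0,0.003,0,0,0,0],[0,0,0.003,0,0,0,0],[0,0,0.002,0,0,0,0],[0,0,0,0,0,0,0]]}}

```text
clock: 14.6
position: [0.595, 0.1702, 0.1529]
orientation: [0.452, -3.109, -0.0]
contact_force: [0.2, -0.6, -2.5]
width: 0.0126
```

```bash
python3 st.py
```

```text
14.6 [0.595  0.1702 0.1529] closing 106.56 F [ 0.22 -0.58 -2.54] M [ 0.021 -0.122  0.022] w 0.012619109146777973 zt [-1.e-04  0.e+00 -1.e+00]
```

Entering freely: it is 6 mm past the rim plane with no contact. Continuing down to the seat.

Emit:
{"api": "play_rows", "payload": {"series": [[0,0,0.003,0,0,0,0],[0,0,0.003,0,0,0,0],[0,0,0.002,0,0,0,0],[0,0,0,0,0,0,0]]}}

```text
clock: 15.0
position: [0.5951, 0.1702, 0.1449]
orientation: [-0.452, 3.109, 0.0]
contact_force: [0.6, 0.1, -3.2]
width: 0.0131
```

Emit:
{"api": "play_rows", "payload": {"series": [[0,0,0.002,0,0,0,0],[0,0,0.002,0,0,0,0],[0,0,0,0,0,0,0]]}}

```text
clock: 15.3
position: [0.5952, 0.1702, 0.1424]
orientation: [-0.452, 3.108, 0.0]
contact_force: [-1.7, -1.0, 3.1]
width: 0.0128
```

```bash
python3 st.py
```

```text
15.3 [0.5952 0.1702 0.1424] closing 106.55 F [-1.65 -1.    3.11] M [-0.031  0.317  0.026] w 0.012761746329686895 zt [ 5.e-04  1.e-04 -1.e+00]
```

Emit:
{"api": "play_rows", "payload": {"series": [[0,0,0.002,0,0,0.03,0],[0,0,0,0,0,0.06,0],[0,0,0,0,0,0.06,0],[0,0,0,0,0,0.06,0],[0,0,0,0,0,0.06,0],[0,0,0,0,0,0.06,0],[0,0,0,0,0,0,0]], "grip_force": 80}}

```text
clock: 16.0
position: [0.5969, 0.1708, 0.1424]
orientation: [0.065, 3.137, 0.002]
contact_force: [-1.6, -0.9, 8.5]
width: 0.0124
```

```bash
python3 st.py
```

```text
16.0 [0.5969 0.1708 0.1424] closing 87.61 F [-1.57 -0.93  8.46] M [-0.131  0.439 -0.01 ] w 0.01239106163367613 zt [ 0.0044  0.001  -1.    ]
```

Emit:
{"api": "play_rows", "payload": {"series": [[0,0,0,0,0,0.06,0],[0,0,0,0,0,0.06,0],[0,0,0,0,0,0.06,0],[0,0,0,0,0,0.06,0],[0,0,0,0,0,0.06,0],[0,0,0,0,0,0.06,0],[0,0,0,0,0,0.06,0],[0,0,0,0,0,0.06,0],[0,0,0,0,0,0.05,0],[0,0,0,0,0,0,0]]}}

```text
clock: 17.0
position: [0.5967, 0.1699, 0.1424]
orientation: [0.884, 3.011, 0.002]
contact_force: [-1.4, -1.2, 8.9]
width: 0.0125
```

```bash
python3 st.py; python3 - <<'E'
from h import *
p,d=cap('wrist'); cv2.imwrite('pics/tw.png',p[...,::-1]); cap('side')
E
```

```text
17.0 [0.5967 0.1699 0.1424] closing 57.27 F [-1.38 -1.2   8.85] M [-0.358  0.547  0.131] w 0.012544069679444905 zt [ 0.0038 -0.     -1.    ]
```

View pics/tw.png

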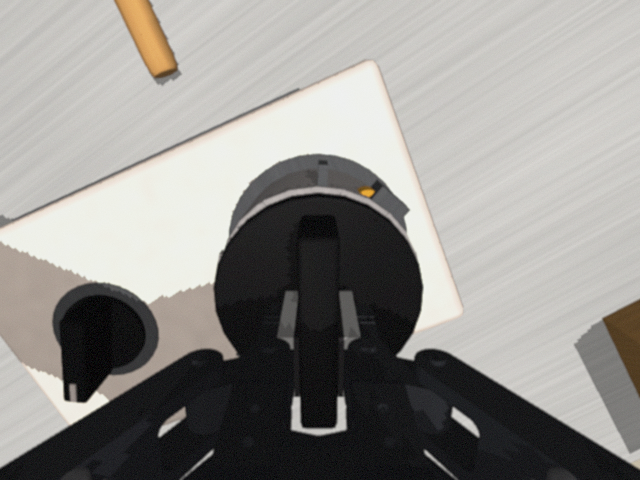

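The cup's narrow rib is at (323,172), the bar's end at (319,217), and the wide block and orange pin are well to the right at (390,195). So the bar points nearly at the rib. The knob's white line at (72,392) confirms it is on. Now to measure the remaining angle.

```bash
python3 - <<'E'
from h import *
p,X=cloud('wrist')
c=np.array([.5942,.1697])
P=X[150:200,290:355]; g=p[150:200,290:355]
r=np.hypot(P[...,0]-c[0],P[...,1]-c[1]); a=np.degrees(np.arctan2(P[...,1]-c[1],P[...,0]-c[0]))
k=(r>.049)&(r<.058)&(P[...,2]>.09); print(k.sum(),a[k].min(),a[k].max(),np.median(a[k]),np.median(P[k],0))
Q=X[(X[...,2]>.15)&(X[...,2]<.172)&(np.hypot(X[...,0]-c[0],X[...,1]-c[1])<.045)]
print('cap z',np.nanmedian(X[225:260,235:290,2]))
k2=np.zeros(p.shape[:2],bool); k2[215:290,295:345]=1; Q=X[k2&(X[...,2]>.155)&(X[...,2]<.175)]; print('bar',len(Q),rect(Q))
E
```

```text
187 142.5242362910551 146.94025766867446 144.78043757847112 [0.55100618 0.20001019 0.12008299]
cap z 0.13329432077737616
bar 2573 (array([0.5706, 0.1852]), array([0.014 , 0.0193]), 147.3)
```

Emit:
{"api": "play_rows", "payload": {"series": [[0,0,0,0,0,0.04,0],[0,0,0,0,0,0,0],[0,0,0,0,0,0,0],[0,0,0,0,0,0,0]]}}

```text
clock: 17.5
position: [0.5967, 0.1699, 0.1425]
orientation: [0.943, 2.993, 0.002]
contact_force: [-1.7, -2.1, 10.0]
width: 0.0126
```

```bash
python3 st.py; python3 - <<'E'
from h import *
cap('wrist'); p,X=cloud('wrist')
k2=np.zeros(p.shape[:2],bool); k2[215:290,295:345]=1; Q=X[k2&(X[...,2]>.155)&(X[...,2]<.175)]; print('bar',len(Q),rect(Q))
k=(X[...,2]>.09)&(X[...,2]<.102)&(np.hypot(X[...,0]-.57,X[...,1]-.022)<.032); print('knob',rect(X[k]))
c=np.array([.5942,.1697]);P=X[150:200,290:355]
r=np.hypot(P[...,0]-c[0],P[...,1]-c[1]); a=np.degrees(np.arctan2(P[...,1]-c[1],P[...,0]-c[0]))
k=(r>.049)&(r<.058)&(P[...,2]>.09); print('rib',np.median(a[k]),'cap z',np.nanmedian(X[225:260,235:290,2]))
cap('scene'); _,X=cloud('scene'); 
Z=np.load('scene.npz')
E
```

```text
17.5 [0.5967 0.1699 0.1425] closing 55.01 F [-1.69 -2.06 10.04] M [-0.338  0.591  0.28 ] w 0.012625418383007424 zt [ 3.7e-03  1.0e-04 -1.0e+00]
bar 2561 (array([0.5712, 0.1862]), array([0.014, 0.019]), 145.6)
knob (array([0.5692, 0.0223]), array([0.0152, 0.0545]), 139.1)
rib 144.66642787974135 cap z 0.133295831097954
```

```bash
python3 -c "
from plant import arm
print(arm.finish_job())"
```

```text
the job is handed in; nothing more can be done
None
```

I switched the mill on, then fitted the lid and twisted it to the half-way ribs. I handed the job in at 17.5 s with the lid still gripped.

- **Knob:** it turned about 60° clockwise to its stop. The last picture shows its bar at 139° against 19° at the start, which matches "on".
- **Lid seat:** it is fully down. The tool height reads 0.1425 m against 0.1424 m expected. The cap top measures about 133 mm plus a 2 mm camera offset, against 135 mm expected, and it is pressed with about 10 N.
- **Half-way point:** the bar stands at 145.0° by the arm reading (145.6° by camera) and the rib at 144.7°. It is about 37° short of the lock blocks, and the spring's pull could still be felt at the last check, so the lock has not clicked.

**Disagreements:** the camera's readings of the lid's centre in the grip differed by up to 1.7 mm, and I used a compromise between them. The lid still entered without contact. I went near nothing else on the table, but I did not check those objects again at the end.

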